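# Open the push-and-turn tablet bottle

## Robot

A 6-joint arm with a two-finger parallel gripper is mounted at the origin on a cart in front of the work surface, level with it; the furniture and walls round the work are solid. World frame = base frame: x ahead of the robot, y to its left, z up, the work surface at z = 0. Lengths are in m, angles in rad, forces in N, time in s.
With the tool pointing down it reaches from about 0.375 to 0.925 m from the base axis. Payload 5.7 kg.
Tool frame: the origin (TCP) lies midway between the tips of the shut fingers; the grasp point (between the pads) lies 19 mm behind it; z points along the fingers, y is the line along which they close (so a half turn about z gives the same grasp; the last joint's range is limited). The gripper opens to 85 mm and grips with 20 to 120 N. Pads are 22 mm wide; open, the fingers measure 114 mm over their backs; the gripper's body (76 mm by 85 mm) begins 54 mm behind the grasp point. The pads swing forward as they close: fully open they stand 13 mm farther back than shut.
Start: joints at [-0.115, 0.359, 1.51, -0, 1.272, -0.115], TCP at [0.6, -0, 0.231] pointing down, gripper open.
Joint ranges: [-2.97, 2.97], [-1.01, 2.36], [0.21, 2.38], [-0.96, 4.11], [0.2, 2.71], [-2.98, 2.98]. Speed limits (rad/s): [2.39, 2.39, 3.14, 3.14, 3.14, 3.14].

## Interface

Orientations are given as a rotation vector (axis times angle).
In Python, from bench import readout, optics, ticket gives the robot as it stands. The module is installed in compiled form; this text tells all that it offers.
- The arm moves only by the tool jog_arm, never from a script. Its argument "commands" is a list of rows, each an object with "xyz": the shift along the tool's x, y, z in units of 100 mm (1.0 is 100 mm), a list of three; "dr": the turn, a rotation vector about the tool's x, y, z in units of 180 degrees (1.0 is 180 degrees), a list of three. A call has 1 to 8 rows; each row is the pose to reach, as a shift and turn from the pose commanded when the call began, along the tool's axes at that moment, turning the shorter way round; what a row does not reach only later rows make up. A row lasts 1/8 s, in which the tool goes at most 62.5 mm and 10.7 degrees, less where a joint would pass 70% of its speed; a pose out of reach is approached as far as the arm can. A call with a number of a shift or a turn outside -1 to 1 is refused whole. A call with a gripper value outside its range is refused whole. "gripper" is the closure, from -1 (fully open) to 1 (shut), so that 0 is half open, set as the call begins (left out, the last holds). The fingers move at their own pace and stop on an object; "force" is the grip in N (left out, the last holds). Time passes only in rows, so rows that repeat a pose let the fingers close. It gives the time, the measured TCP pose, the force, the opening and the grip force at its end, in the units of the state.
- readout.get_state(): the state, without advancing time (a new reading comes with each control period).
- optics.get_image(name): name is "scene" or "side" or "wrist"; returns the picture (384x512x3 uint8, blue, green, red); there is no depth.
- optics.get_calibration(name): a dict with "intrinsics" (3x3 intrinsics, pixels), "cam_to_world" (4x4, takes a point from camera to world coordinates); the wrist camera has in their place "hand_eye" (4x4, takes a point from camera to tool coordinates, whose origin is the TCP and whose axes are the flange's). Camera axes: x right, y up, looking along -z (the intrinsics and any distortion apply to the point x, -y, -z); pixel columns grow to the right and rows downward; lengths in m; the calibration is good to about 2 mm. A picture is of the moment at which its call begins: read the wrist's pose just before it. get_calibration takes no time and is no camera call.
- ticket.job_done(): hands the job in; it is judged then, once.
The state is a dict: "clock": time; "q": joint angles; "joint_vel": joint speeds; "joint_efforts": joint torques, N m; "tcp_pos": TCP position; "eef_rot": TCP orientation; "wrist_force": force on the tool from outside, world axes, zero at the start; "torque": the same for the moment, N m; "width": finger opening in m; "grip_force": force on a finger pad.
Only numpy, scipy, OpenCV 4.12 (cv2) and the standard library are available. Lean on these libraries where they do the work, as an engineer would, in place of code of your own. Each camera call takes 0.05 s, during which the arm holds its last target. There are 200 camera calls.

## Task

Open the brown tablet bottle that stands in the white one-hand clamp: grip its white child-proof cap, press it down against its spring, turn it about a sixth of a turn anticlockwise (seen from above) while it is pressed, then lift it off. Finish while still holding the cap in the gripper, level and about 5 cm straight above the open bottle, touching nothing else and without moving the mug, the kitchen timer or the spice jar.

Things in the scene. Friction and masses are not known exactly. Their poses are not given: they have to be found in the camera images.
- bottle: Amber bottle, 72 mm across, shoulder at 94 to 104 mm height, held fast in a white clamp (plate 112 x 106 x 12 mm, jaws up to 52 mm, black screw knob to 70 mm out on +y) screwed to the worktop; neither can move. Origin: on the bottle's axis at worktop height; z up; turned about z by up to 0.5 rad.
- mouth (a point): Centre of the top of the bottle's neck, 136 mm above the worktop, on its axis. The neck is 34 mm across and has three lugs 120 degrees apart, reaching to 45 mm across, that hold the cap down until it is turned.
- cap: Loose white ribbed round cap with red arrows on top, 55 mm across (56 over the ribs), 27 mm high, about 40 g, hollow from below, three inner lugs. Origin: centre of its underside, z up. Shut: underside 119 mm above the worktop, x axis as the bottle's within 3 degrees, 2 mm sideways play. Grip the skirt at any yaw; 15 mm free height below it, down to the shoulder.
- cap_top (a point): Centre of the cap's top, 146 mm above the worktop when shut. Shut, the cap can neither turn nor rise. Pressed down 3 to 6 mm (at 6 it meets the neck's rim) it turns anticlockwise from above, positive about z. Turned 35 to 85 degrees (best 60) it lifts straight off, clear of neck and lugs after 25 mm of rise.
- seal (a joint): Spring-loaded grey sealing disc, 24 mm across, in the bottle's mouth, that pushes the cap up with 8 N when shut plus 0.9 N per mm pressed. Slide in m: 0 with the cap shut, grows as the cap is pressed (0.003 frees the turning, 0.006 is fully down), -0.005 with the cap off.
- mug: Blue-grey mug 81 x 110 x 94 mm, left of the bottle, to be left alone. Origin: centre of its underside.
- kitchen_timer: Round kitchen timer 66 mm across, 56 mm high, right of the bottle, to be left alone. Origin: centre of its underside.
- spice_jar: Spice jar 41 mm across, 105 mm high, behind the bottle, to be left alone. Origin: centre of its underside.
Not all that is in view belongs to the job. There is more than one size of the cap; the job needs the middle-sized.

How it is judged:
By the outcome, as a careful person would: the job done as asked, in the order asked, and still so for the second after the job is handed in, while the arm keeps its last pose, push and grip.
It also fails if it takes over 35 s, if anything falls off the work surface, if the arm or the gripper's body presses on something with over 40 N, if the wrist force passes 120 N, or if a joint passes its speed limit or range.

## Working session

There is one attempt and no reset: what is moved stays moved. The work goes in short steps, Python scripts to look and compute and a tool call to move; the robot and the scene stay as the last step left them, time stands still between calls to the robot, and variables do not carry over. Pictures are saved under pics/ and viewed, at most 10 in all, crops included, and the job is handed in when it is done.

Besides the shell and the picture viewer there is one more tool, called by a JSON object that holds its "name" and its "arguments", one argument or row to a line. jog_arm: Moves the arm, as the interface text tells. Shifts and turns lie within -1 to 1; 1 stands for 100 mm of shift or 180 degrees of turn. Its arguments: {"type":"object","properties":{"commands":{"type":"array","items":{"type":"object","properties":{"xyz":{"type":"array","items":{"type":"number","minimum":-1,"maximum":1}},"dr":{"type":"array","items":{"type":"number","minimum":-1,"maximum":1}}}}},"gripper":{"type":"number"},"force":{"type":"number"}},"required":["commands"]}

```bash
mkdir -p pics; python3 - <<'E'
from bench import readout, optics
import cv2, numpy as np
s=readout.get_state(); print(s['clock'],s['tcp_pos'],s['eef_rot'],s['width'],s['wrist_force'])
ims=[]
for n in ['scene','side','wrist']:
    im=optics.get_image(n); cv2.imwrite(f'pics/{n}0.png',im); ims.append(im)
    c=optics.get_calibration(n); print(n,{k:np.round(v,4).tolist() if not isinstance(v,str) else v for k,v in c.items()})
g=np.zeros((768,1024,3),np.uint8); g[:384,:512]=ims[0]; g[:384,512:]=ims[1]; g[384:,:512]=ims[2]
cv2.imwrite('pics/all0.png',cv2.resize(g,(800,600),interpolation=cv2.INTER_AREA))
E
```

```text
0.0 [5.99291126e-01 5.62377622e-05 2.30431987e-01] [-2.22042551e+00 -2.22034528e+00  1.86074502e-03] 0.08556457297006893 [-0.23829432  0.02003916  0.62303714]
scene {'intrinsics': [[407.6625, 0.0, 260.1799], [0.0, 407.6625, 187.3969], [0.0, 0.0, 1.0]], 'cam_to_world': [[0.513, 0.4548, -0.728, -0.0263], [-0.8582, 0.2539, -0.4462, -0.2866], [-0.0181, 0.8537, 0.5205, 0.5565], [0.0, 0.0, 0.0, 1.0]]}
side {'intrinsics': [[437.2519, 0.0, 252.9273], [0.0, 437.2519, 194.3395], [0.0, 0.0, 1.0]], 'cam_to_world': [[0.8521, 0.1856, -0.4893, 0.0236], [-0.5233, 0.2973, -0.7986, -0.8519], [-0.0027, 0.9366, 0.3505, 0.5176], [0.0, 0.0, 0.0, 1.0]]}
wrist {'intrinsics': [[288.1823, 0.0, 256.7485], [0.0, 288.1823, 185.3899], [0.0, 0.0, 1.0]], 'hand_eye': [[-0.0008, 0.9549, 0.2969, 0.0773], [1.0, 0.0007, 0.0005, -0.0003], [0.0003, 0.2969, -0.9549, -0.1431], [0.0, 0.0, 0.0, 1.0]]}
```

View pics/all0.png

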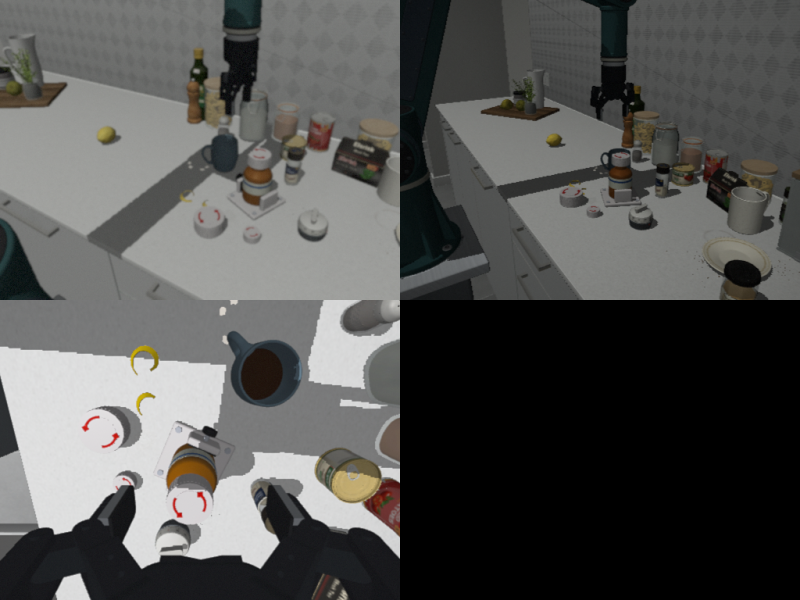

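Wrist view (800-px montage): white red-arrowed cap on the amber bottle at (190,503). Two loose caps also carry arrows: a large one at (105,428) and a small one at (125,482). The one on the bottle in the clamp is the one meant; I'll confirm it with a crop and measure its diameter.

```bash
cat > h.py <<'E'
import cv2, numpy as np
from scipy.spatial.transform import Rotation as R
from bench import readout, optics
def cam(n,s=None):
    c=optics.get_calibration(n); K=np.array(c['intrinsics'])
    if n!='wrist': return K,np.array(c['cam_to_world'])
    T=np.eye(4); T[:3,:3]=R.from_rotvec(s['eef_rot']).as_matrix(); T[:3,3]=s['tcp_pos']
    return K,T@np.array(c['hand_eye'])
def ray(K,T,uv,z):
    d=np.linalg.solve(K,[uv[0],uv[1],1]); d=T[:3,:3]@(d*[1,-1,-1]); o=T[:3,3]
    return o+d*(z-o[2])/d[2]
def red(im):
    h=cv2.cvtColor(im,cv2.COLOR_BGR2HSV)
    return (((h[...,0]<8)|(h[...,0]>172))&(h[...,1]>120)&(h[...,2]>60)).astype(np.uint8)*255
E
python3 - <<'E'
from h import *
s=readout.get_state()
print(optics.get_calibration('wrist').keys())
im=cv2.imread('pics/wrist0.png')
for n,z in [('wrist',.146)]:
    K,T=cam(n,s)
    m=cv2.dilate(red(im),np.ones((3,3)))
    k,l,st,c=cv2.connectedComponentsWithStats(m)
    for i in range(1,k):
        if st[i,4]>40: print(st[i],c[i].round(),ray(K,T,c[i],z).round(3))
w=im[210:320,170:320]; sc=cv2.imread('pics/scene0.png')[165:300,200:430]; sd=cv2.imread('pics/side0.png')[170:300,180:360]
g=np.zeros((600,800,3),np.uint8)
a=cv2.resize(w,None,fx=2.6,fy=2.6); b=cv2.resize(sc,None,fx=1.75,fy=1.75,); d=cv2.resize(sd,None,fx=2.2,fy=2.2)
g[:a.shape[0],:a.shape[1]]=a; g[:b.shape[0],395:395+b.shape[1]]=b[:, :405]; g[300:300+d.shape[0],:d.shape[1]]=d
cv2.imwrite('pics/crop1.png',g)
E
```

```text
dict_keys(['intrinsics', 'hand_eye'])
[104 148  24  21 183] [114. 157.] [0.484 0.03  0.146]
[130 169  23  21 183] [143. 180.] [0.505 0.011 0.146]
[156 227  12  10  57] [162. 231.] [ 0.516 -0.035  0.146]
[ 467  230   45   67 1732] [493. 259.] [ 0.811 -0.063  0.146]
[252 245  13  27 171] [259. 256.] [ 0.601 -0.06   0.146]
[220 253  14  26 167] [226. 267.] [ 0.571 -0.071  0.146]
[403 351  19  33 173] [412. 367.] [ 0.758 -0.189  0.146]
```

View pics/crop1.png

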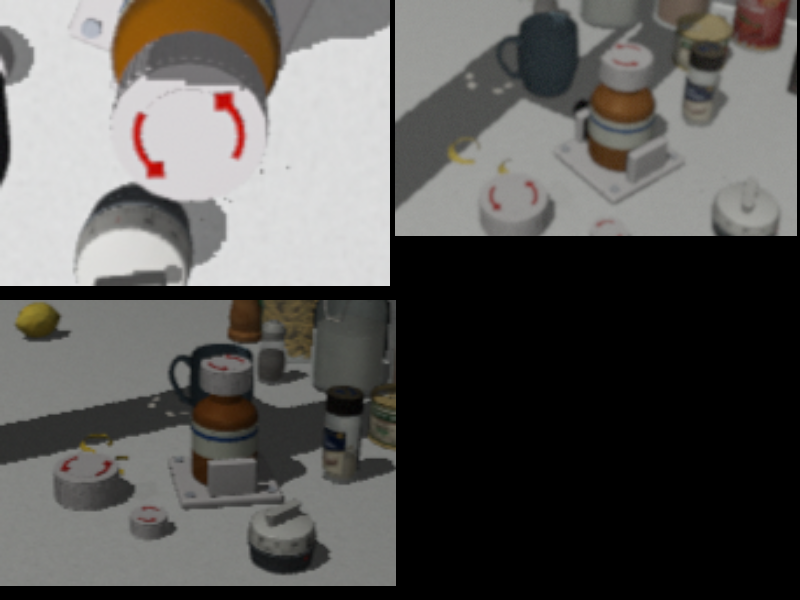

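The crop confirms it: the arrowed cap sits on the amber bottle in the clamp (wrist crop centre (190,138), about 145 px wide). The large and small loose caps lie on the table at (515,205) and (610,228). Next I cross-check the position from the two fixed views.

```bash
python3 - <<'E'
from h import *
s=readout.get_state()
for n,uv in [('scene',(332.6,196.4)),('side',(282.3,198.2)),('wrist',(242.5,261.5))]:
    K,T=cam(n,s); print(n,ray(K,T,uv,.146).round(4))
K,T=cam('wrist',s)
for u in [(213,262),(273,262)]: print(ray(K,T,u,.146).round(4))
# spice jar top, scene crop (707,52); side crop (344,396)
K,T=cam('scene'); print('jar',ray(K,T,(200+312/1.75,165+50/1.75),.105).round(3))
K,T=cam('side'); print('jar',ray(K,T,(180+344/2.2,170+94/2.2),.105).round(3))
E
```

```text
scene [ 0.5859 -0.0686  0.146 ]
side [ 0.5878 -0.0642  0.146 ]
wrist [ 0.586  -0.0654  0.146 ]
[ 0.5594 -0.0659  0.146 ]
[ 0.6135 -0.0659  0.146 ]
jar [ 0.703 -0.124  0.105]
jar [ 0.704 -0.127  0.105]
```

{"name": "jog_arm", "arguments": {
  "commands": [
    {"xyz": [-0.33, -0.07, 0]},
    {"xyz": [-0.66, -0.13, 0]},
    {"xyz": [-0.66, -0.13, 0.2]},
    {"xyz": [-0.66, -0.13, 0.4]},
    {"xyz": [-0.66, -0.13, 0.4]},
    {"xyz": [-0.66, -0.13, 0.4]}
  ],
  "gripper": -1,
  "force": 70
}}

```text
schema error: expected keys xyz, dr
```

```bash
python3 - <<'E'
from h import *
s=readout.get_state(); im=optics.get_image('wrist'); cv2.imwrite('pics/wrist1.png',im)
print(s['tcp_pos'],s['eef_rot'],s['wrist_force'])
K,T=cam('wrist',s)
m=cv2.dilate(red(im),np.ones((3,3)))
k,l,st,c=cv2.connectedComponentsWithStats(m)
for i in range(1,k):
    if st[i,4]>80: print(st[i],c[i].round(),ray(K,T,c[i],.146).round(4))
E
```

```text
[5.99470368e-01 3.59176603e-05 2.30619455e-01] [-2.22068385e+00 -2.22056402e+00  1.39801878e-03] [-0.64451384  1.0027226  -0.70309908]
[104 148  24  21 186] [114. 157.] [0.4839 0.0304 0.146 ]
[130 169  23  21 183] [143. 180.] [0.5049 0.0112 0.146 ]
[ 466  230   46   66 1743] [493. 259.] [ 0.8105 -0.0625  0.146 ]
[252 245  13  27 175] [259. 256.] [ 0.6009 -0.0602  0.146 ]
[220 253  14  26 168] [226. 267.] [ 0.5705 -0.0712  0.146 ]
[403 351  18  33 169] [412. 367.] [ 0.7581 -0.1886  0.146 ]
```

View pics/wrist1.png

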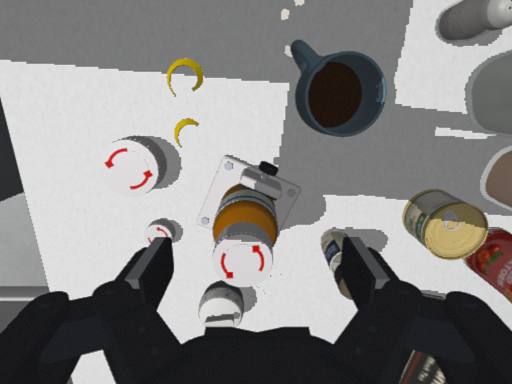

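The move was refused because every row needs "dr", so the picture is still from the start pose: cap on the bottle at about (243,262).

{"name": "jog_arm", "arguments": {
  "commands": [
    {"xyz": [-0.33, -0.07, 0], "dr": [0, 0, 0]},
    {"xyz": [-0.66, -0.13, 0], "dr": [0, 0, 0]},
    {"xyz": [-0.66, -0.13, 0.2], "dr": [0, 0, 0]},
    {"xyz": [-0.66, -0.13, 0.4], "dr": [0, 0, 0]},
    {"xyz": [-0.66, -0.13, 0.4], "dr": [0, 0, 0]},
    {"xyz": [-0.66, -0.13, 0.4], "dr": [0, 0, 0]}
  ],
  "gripper": -1,
  "force": 70
}}

```text
clock: 0.95
tcp_pos: [0.5873, -0.066, 0.1918]
eef_rot: [2.221, 2.221, 0.0]
wrist_force: [-0.4, -0.3, 0.0]
width: 0.0855
grip_force: 0.0
```

```bash
python3 - <<'E'
from h import *
s=readout.get_state(); im=optics.get_image('wrist'); cv2.imwrite('pics/wrist2.png',im)
print(s['tcp_pos'],s['eef_rot'],s['wrist_force'])
K,T=cam('wrist',s)
m=cv2.dilate(red(im),np.ones((3,3)))
k,l,st,c=cv2.connectedComponentsWithStats(m)
for i in range(1,k):
    if st[i,4]>80: print(st[i],c[i].round(),ray(K,T,c[i],.146).round(4))
E
```

```text
[ 0.58731227 -0.06598035  0.19178002] [2.22103533e+00 2.22137263e+00 3.41323962e-04] [-0.39067    -0.30211927  0.04066357]
[ 86  88  28  26 263] [97. 99.] [0.4868 0.0092 0.146 ]
[117 115  28  26 258] [132. 128.] [ 0.5065 -0.0087  0.146 ]
[268 187  16  36 271] [277. 202.] [ 0.601  -0.0597  0.146 ]
[227 197  17  36 269] [234. 217.] [ 0.5705 -0.0709  0.146 ]
[431 368  10  16  81] [436. 376.] [ 0.7415 -0.22    0.146 ]
```

View pics/wrist2.png

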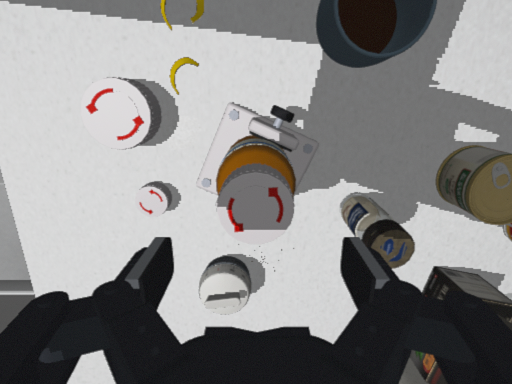

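The wrist view shows the cap centred at about (255,209), between the fingers, at world (0.586, -0.065). Fingers and body are clear of the timer at (225,285) and the jar at (385,235). I'll descend and grip.

{"name": "jog_arm", "arguments": {
  "commands": [
    {"xyz": [0.007, -0.015, 0.2], "dr": [0, 0, 0]},
    {"xyz": [0.007, -0.015, 0.45], "dr": [0, 0, 0]},
    {"xyz": [0.007, -0.015, 0.65], "dr": [0, 0, 0]},
    {"xyz": [0.007, -0.015, 0.77], "dr": [0, 0, 0]},
    {"xyz": [0.007, -0.015, 0.77], "dr": [0, 0, 0]},
    {"xyz": [0.007, -0.015, 0.77], "dr": [0, 0, 0]}
  ]
}}

```text
clock: 1.75
tcp_pos: [0.5863, -0.0655, 0.1152]
eef_rot: [2.221, 2.221, 0.001]
wrist_force: [0.5, 0.5, -0.1]
width: 0.0854
grip_force: 0.0
```

{"name": "jog_arm", "arguments": {
  "commands": [
    {"xyz": [0, 0, 0], "dr": [0, 0, 0]},
    {"xyz": [0, 0, 0], "dr": [0, 0, 0]},
    {"xyz": [0, 0, 0], "dr": [0, 0, 0]},
    {"xyz": [0, 0, 0], "dr": [0, 0, 0]},
    {"xyz": [0, 0, 0], "dr": [0, 0, 0]},
    {"xyz": [0, 0, 0], "dr": [0, 0, 0]},
    {"xyz": [0, 0, 0], "dr": [0, 0, 0]},
    {"xyz": [0, 0, 0], "dr": [0, 0, 0]}
  ],
  "gripper": 1,
  "force": 70
}}

```text
clock: 2.75
tcp_pos: [0.5861, -0.0654, 0.1155]
eef_rot: [2.22, 2.221, 0.001]
wrist_force: [-0.4, 0.7, 7.0]
width: 0.0539
grip_force: 72.0
```

Gripped (54 mm opening). Press down.

{"name": "jog_arm", "arguments": {
  "commands": [
    {"xyz": [0, 0, 0.015], "dr": [0, 0, 0]},
    {"xyz": [0, 0, 0.03], "dr": [0, 0, 0]},
    {"xyz": [0, 0, 0.045], "dr": [0, 0, 0]},
    {"xyz": [0, 0, 0.05], "dr": [0, 0, 0]},
    {"xyz": [0, 0, 0.05], "dr": [0, 0, 0]},
    {"xyz": [0, 0, 0.05], "dr": [0, 0, 0]}
  ]
}}

```text
clock: 3.5
tcp_pos: [0.5861, -0.0654, 0.1111]
eef_rot: [2.22, 2.22, 0.001]
wrist_force: [-2.2, 0.7, 10.5]
width: 0.0537
grip_force: 72.2
```

Force suggests only about 3 mm pressed (8 + 0.9·d), so I'll press 1.5 mm more.

{"name": "jog_arm", "arguments": {
  "commands": [
    {"xyz": [0, 0, 0.01], "dr": [0, 0, 0]},
    {"xyz": [0, 0, 0.015], "dr": [0, 0, 0]},
    {"xyz": [0, 0, 0.015], "dr": [0, 0, 0]}
  ]
}}

```text
clock: 3.88
tcp_pos: [0.5861, -0.0654, 0.1097]
eef_rot: [2.22, 2.22, 0.002]
wrist_force: [-3.4, 0.9, 13.3]
width: 0.0538
grip_force: 72.3
```

```bash
python3 - <<'E'
from h import *
for n in 'ab':
    im=optics.get_image('side'); s=readout.get_state(); print(s['tcp_pos'].round(4),s['wrist_force'].round(1),s['torque'].round(2))
E
```

```text
[ 0.5861 -0.0654  0.1097] [-3.   1.1 13.5] [0.11 0.47 0.01]
[ 0.5861 -0.0654  0.1097] [-3.4  0.6 13.1] [0.09 0.43 0.  ]
```

{"name": "jog_arm", "arguments": {
  "commands": [
    {"xyz": [0, 0, -0.003], "dr": [0, 0, -0.03]},
    {"xyz": [0, 0, -0.003], "dr": [0, 0, -0.06]},
    {"xyz": [0, 0, -0.003], "dr": [0, 0, -0.09]},
    {"xyz": [0, 0, -0.003], "dr": [0, 0, -0.12]},
    {"xyz": [0, 0, -0.003], "dr": [0, 0, -0.15]},
    {"xyz": [0, 0, -0.003], "dr": [0, 0, -0.15]}
  ]
}}

```text
clock: 4.72
tcp_pos: [0.5875, -0.0657, 0.1104]
eef_rot: [1.638, 2.676, 0.002]
wrist_force: [-1.0, 0.6, 12.6]
width: 0.0536
grip_force: 72.4
```

```bash
python3 - <<'E'
from h import *
s=readout.get_state(); im=optics.get_image('wrist'); cv2.imwrite('pics/wrist3.png',im)
print(s['tcp_pos'].round(4),s['wrist_force'].round(1),s['torque'].round(2),s['q'])
E
```

```text
[ 0.5875 -0.0657  0.1104] [-1.   0.6 12.6] [0.07 0.13 0.01] [-2.28272958e-01  4.74640947e-01  1.66121125e+00  5.56730743e-05
  1.00116984e+00 -7.00638784e-01]
```

View pics/wrist3.png

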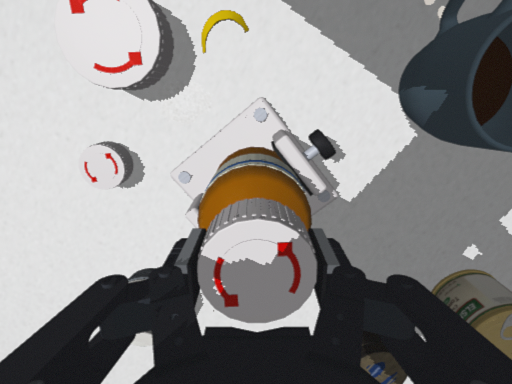

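The cap (259,268) keeps the same arrow orientation relative to the gripper while the clamp has rotated in view, so it turned 27° with the gripper. Next, the remaining 33°.

{"name": "jog_arm", "arguments": {
  "commands": [
    {"xyz": [0, 0, 0], "dr": [0, 0, -0.03]},
    {"xyz": [0, 0, 0], "dr": [0, 0, -0.06]},
    {"xyz": [0, 0, 0], "dr": [0, 0, -0.09]},
    {"xyz": [0, 0, 0], "dr": [0, 0, -0.12]},
    {"xyz": [0, 0, 0], "dr": [0, 0, -0.15]},
    {"xyz": [0, 0, 0], "dr": [0, 0, -0.18]},
    {"xyz": [0, 0, 0], "dr": [0, 0, -0.18]}
  ]
}}

```text
clock: 5.65
tcp_pos: [0.5868, -0.0657, 0.1102]
eef_rot: [0.826, 3.027, 0.0]
wrist_force: [-1.8, -0.5, 13.0]
width: 0.0534
grip_force: 72.4
```

{"name": "jog_arm", "arguments": {
  "commands": [
    {"xyz": [0, 0, -0.02], "dr": [0, 0, 0]},
    {"xyz": [0, 0, -0.05], "dr": [0, 0, 0]},
    {"xyz": [0, 0, -0.08], "dr": [0, 0, 0]},
    {"xyz": [0, 0, -0.1], "dr": [0, 0, 0]},
    {"xyz": [0, 0, -0.1], "dr": [0, 0, 0]}
  ]
}}

```text
clock: 6.28
tcp_pos: [0.5867, -0.0656, 0.1191]
eef_rot: [0.828, 3.027, 0.0]
wrist_force: [2.3, -0.4, 4.3]
width: 0.0538
grip_force: 72.5
```

No lock felt: the force fits the seal pushing up. Lift until the underside is 50 mm above the mouth (rise of about 67 mm).

{"name": "jog_arm", "arguments": {
  "commands": [
    {"xyz": [0, 0, -0.06], "dr": [0, 0, 0]},
    {"xyz": [0, 0, -0.14], "dr": [0, 0, 0]},
    {"xyz": [0, 0, -0.24], "dr": [0, 0, 0]},
    {"xyz": [0, 0, -0.36], "dr": [0, 0, 0]},
    {"xyz": [0, 0, -0.48], "dr": [0, 0, 0]},
    {"xyz": [0, 0, -0.58], "dr": [0, 0, 0]},
    {"xyz": [0, 0, -0.63], "dr": [0, 0, 0]},
    {"xyz": [0, 0, -0.63], "dr": [0, 0, 0]}
  ]
}}

```text
clock: 7.28
tcp_pos: [0.5857, -0.0654, 0.1815]
eef_rot: [0.829, 3.03, 0.0]
wrist_force: [0.0, -0.5, -0.0]
width: 0.0537
grip_force: 73.4
```

```bash
python3 - <<'E'
from h import *
a=optics.get_image('side')[130:300,200:380]; b=optics.get_image('scene')[90:290,230:430]; s=readout.get_state()
w=optics.get_image('wrist')
g=np.zeros((600,800,3),np.uint8)
g[:300,:318]=cv2.resize(a,(318,300)); g[300:,:300]=cv2.resize(b,(300,300)); g[:345,330:790]=cv2.resize(w,(460,345))
cv2.imwrite('pics/end.png',g)
print(s['tcp_pos'].round(4),s['eef_rot'],s['wrist_force'].round(1),s['torque'].round(2),s['width'],s['grip_force'])
E
```

```text
[ 0.5852 -0.0652  0.1808] [-8.28739003e-01 -3.02955925e+00  5.83816699e-05] [-0.8  0.1 -0.9] [-0.04 -0.02 -0.03] 0.05375867218475171 73.39022889733315
```

View pics/end.png

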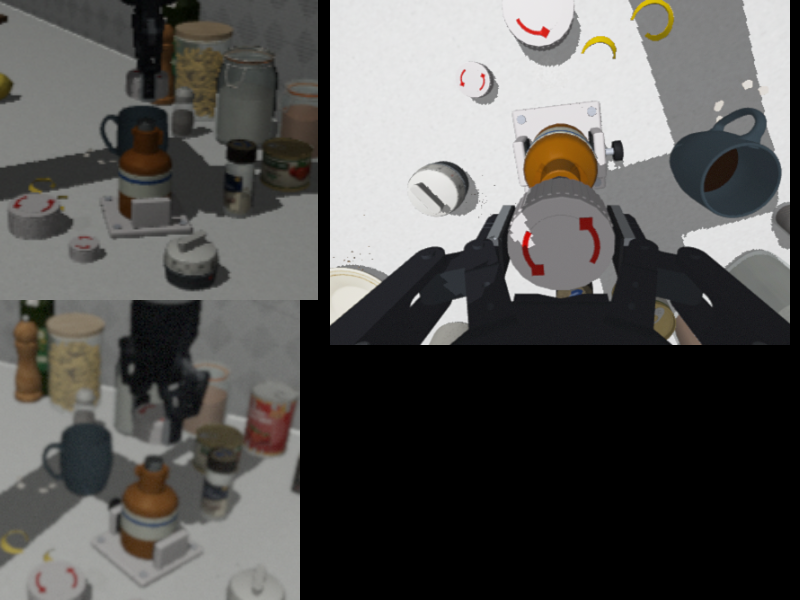

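All three views show the cap held in the gripper (side crop (147,87), level) directly above the open neck (145,128). The mug, timer and jar are untouched. Handing in.

```bash
python3 -c "
from bench import ticket
print(ticket.job_done())"
```

```text
the job is handed in; nothing more can be done
None
```

The bottle is open and the job is handed in: the cap was pressed, turned about 60° anticlockwise and lifted off, and the gripper now holds it level about 5 cm above the mouth, with the mug, timer and jar untouched.

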